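# Slide the tall dispenser home into its dock and shut its plunger

## Task

Put the tall clear dispenser away on the carrom board: with the fingertips or the outside of the fingers, push it low on its body so that it slides upright into the low wooden dock until it stands fully home against the dock's back wall, and only then press its red plunger all the way down. Do not grip, lift or tip the dispenser, push it gently, and leave the other things on the board where they are.

Things in the scene. Friction and masses are not known exactly. Their poses are not given: they have to be found in the camera images.
- dispenser: tall dispenser, loose, upright: clear cylinder 54 mm wide, 120 mm tall, green foot, white top; white neck 28 mm wide to 142 mm, then the red plunger knob; 178 mm in all. 0.2 to 0.5 kg. Round: its yaw means nothing. Friction on the board 0.5 to 0.7: pushed above about 35 mm over the board it tips instead of sliding. Origin: centre of its underside, z up
- plunger (a joint): how far the plunger is pressed down into the dispenser, m: 0 fully up, 0.020 fully down (stop). It has no spring, moves against about 4 N of friction and stays where it is left; at the start it is 0 to 4 mm down
- plunger_top (a point): centre of the flat top of the red plunger knob (36 mm wide), 178 mm above the dispenser's underside when the plunger is fully up
- dock: low wooden horseshoe fixed on the board, fence 16 mm tall, 10 mm thick, no floor. Origin: middle of the seat (green disc) at board level; +x points to the back wall, mouth open to -x. Back wall's inner face at x = 29 mm: fully home the dispenser's centre is at x = 2 mm. Side walls' inner faces at y = +-33 mm from x = -8 mm on; flared lips open to y = +-48 mm at x = -38 mm
- board: square wooden carrom board, fixed: 760 mm outside, 660 mm playing field with its top 30 mm above the work surface, dark rails 50 mm wide and 48 mm tall. Origin: centre of its underside, x and y along its sides
- canister: bystander: lidded stainless steel canister, 92 mm wide, 135 mm tall; origin at the centre of its underside
- bowl: bystander: white bowl, 116 mm wide, 50 mm tall; origin at the centre of its underside
- coin_holder: bystander: round wooden coin holder 100 mm wide, 30 mm tall with seven coins fixed in it; origin at the centre of its underside
- striker: bystander: green striker disc, 41 mm wide, 10 mm thick, beside the left (+y) rail; origin at the centre of its underside
- coin_a: bystander: dark carrom coin, 31 mm wide, 9 mm thick; origin at the centre of its underside
- coin_b: bystander: light wooden carrom coin, 31 mm wide, 9 mm thick; origin at the centre of its underside
Things that resemble listed ones, but are neither listed nor needed, are in the scene too. There is more than one size of the dispenser; the job needs the middle-sized.

How it is judged:
By the outcome, as a careful person would: the job done as asked, in the order asked, and still so for the second after the job is handed in, with the robot touching nothing.
It also fails if it takes over 67 s, if anything falls off the work surface, if the arm or the gripper's body presses on something with over 40 N, if the wrist force passes 120 N, or if a joint passes its speed limit or range.

## Robot

A 6-joint arm with a two-finger parallel gripper is mounted at the origin on the work surface. World frame = base frame: x ahead of the robot, y to its left, z up, the work surface at z = 0. Lengths are in m, angles in rad, forces in N, time in s.
With the tool pointing down it reaches from about 0.35 to 0.775 m from the base axis. Payload 7.3 kg.
Tool frame: the origin (TCP) lies midway between the tips of the shut fingers; the grasp point (between the pads) lies 19 mm behind it (grip_point_offset is the distance from the TCP to the grasp point, in m); z points along the fingers, y is the line along which they close (so a half turn about z gives the same grasp; the last joint's range is limited). The gripper opens to 92 mm and grips with 3 to 60 N. Pads are 19 mm wide; open, the fingers measure 130 mm over their backs; the gripper's body (75 mm by 190 mm) begins 47 mm behind the grasp point.
Start: joints at [-1.424, 0.342, 1.524, -0, 1.275, -0.146], TCP at [0.152, -0.503, 0.227] pointing down, gripper open.
Joint ranges: [-2.53, 2.53], [-0.77, 2.02], [0.04, 2.7], [-1, 4.14], [0.28, 2.66], [-3.11, 3.11]. Speed limits (rad/s): [2.57, 2.57, 3.14, 3.14, 3.14, 3.14].

## Interface

Orientations are given as a unit quaternion [w, x, y, z].
In Python, from bench import get_state, snapshot, calibration, finish_job, grip_point_offset gives the robot as it stands.
- The arm moves only by the shell command python3 -m pendant 'ROWS' [FORCE]. ROWS is JSON, a list of rows, each a list of 3 entries, a list of its own where there are three numbers: the shift along the world's x, y, z in cm, then the turn, a rotation vector about the world's x, y, z in rad, then the finger opening in cm, from 0 to 9.18. A call has 1 to 8 rows; each row shifts and turns the commanded pose from where the row before left it; what a row does not reach is not made up. A row lasts 1/8 s, in which the tool goes at most 62.5 mm and 10.7 degrees, less where a joint would pass 70% of its speed; a pose out of reach is approached as far as the arm can. A call with a gripper value outside its range is refused whole. The fingers move at their own pace and stop on an object; FORCE is the grip in N (left out, the last holds). Time passes only in rows, so rows that do not move let the fingers close. It gives the time, the measured TCP pose, the force, the opening and the grip force at its end, in the units of the state.
- get_state(): the state, without advancing time (a new reading comes with each control period).
- snapshot(name): name is "scene" or "side" or "wrist"; returns the picture (400x640x3 uint8, red, green, blue); there is no depth.
- calibration(name): a dict with "K" (3x3 intrinsics, pixels), "rvec" (rotation vector, rad) and "tvec" (3), from world to camera coordinates, as OpenCV has them. Camera axes: x right, y down, z forward; pixel columns grow to the right and rows downward; lengths in m; the calibration is good to about 2 mm. A picture is of the moment at which its call begins: read the wrist's pose just before it. calibration takes no time and is no camera call; for the wrist camera it gives the pose at the moment of the call.
- finish_job(): hands the job in; it is judged then, once.
The state is a dict: "t": time; "q": joint angles; "joint_velocities": joint speeds; "tau": joint torques, N m; "position": TCP position; "eef_rot": TCP orientation; "ft_force": force on the tool from outside, world axes, zero at the start; "moment": the same for the moment, N m; "opening": finger opening in m; "gripper_force": force on a finger pad.
Only numpy, scipy, OpenCV 4.12 (cv2) and the standard library are available. Lean on these libraries where they do the work, as an engineer would, in place of code of your own. Each camera call takes 0.05 s, during which the arm holds its last target. There are 200 camera calls.

## Working session

There is one attempt and no reset: what is moved stays moved. The work goes in short steps, Python scripts to look and compute and a shell command to move; the robot and the scene stay as the last step left them, time stands still between calls to the robot, and variables do not carry over. Pictures are saved under pics/ and viewed, at most 10 in all, crops included, and the job is handed in when it is done.

```bash
mkdir -p pics; cat > h.py <<'E'
from bench import *
import numpy as np, cv2
def snap(name,fn):
    im=snapshot(name); cv2.imwrite('pics/'+fn,im[:,:,::-1]); return im
def ray(name,uv,z,c=None):
    c=c or calibration(name); K=np.array(c['K'],float);R=cv2.Rodrigues(np.array(c['rvec'],float))[0];t=np.array(c['tvec'],float).ravel()
    d=R.T@np.linalg.inv(K)@np.array([uv[0],uv[1],1.]);o=-R.T@t
    return o+d*(z-o[2])/d[2]
def proj(name,P,c=None):
    c=c or calibration(name)
    return cv2.projectPoints(np.array(P,float).reshape(-1,3),np.array(c['rvec'],float),np.array(c['tvec'],float),np.array(c['K'],float),None)[0].reshape(-1,2)
E
python3 - <<'E'
from h import *
snap('scene','s0.png');snap('side','d0.png');print(get_state()['position'],grip_point_offset)
E
```

```text
[ 0.15149923 -0.50231423  0.22612689] 0.0188
```

View pics/s0.png

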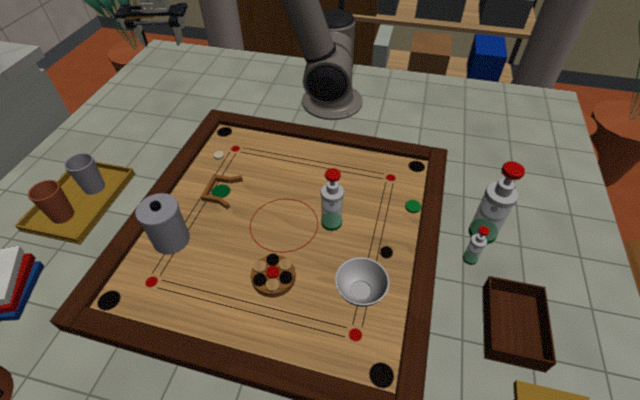

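View pics/d0.png

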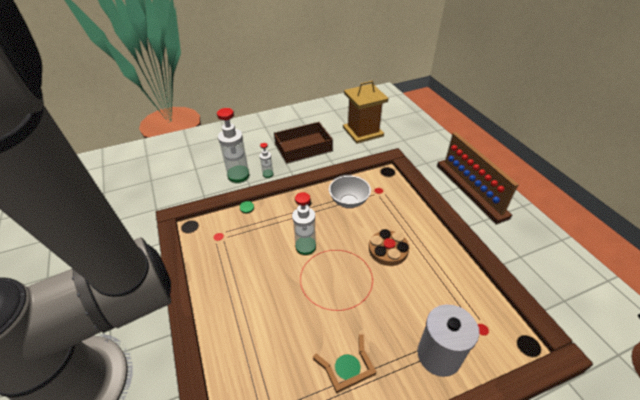

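The scene view shows the dispenser's foot at about (332,225) and the dock's seat at about (221,191). The side view has them at (305,248) and (347,366). The mouth of the dock opens toward the dispenser, roughly.

```bash
python3 - <<'E'
from h import *
def cen(fn,box,col):
    im=cv2.imread('pics/'+fn).astype(int);x0,y0,x1,y1=box;c=im[y0:y1,x0:x1];b,g,r=c[...,0],c[...,1],c[...,2]
    m=(g>r*1.4)&(g>b*1.05) if col=='g' else (r>g*2.2)&(r>100)
    ys,xs=np.nonzero(m);print(fn,col,len(xs),xs.min()+x0,xs.max()+x0,ys.min()+y0,ys.max()+y0);return xs.mean()+x0,ys.mean()+y0
for n,f,bd,bp in(('scene','s0.png',(200,170,245,212),(318,165,348,190)),('side','d0.png',(325,345,370,385),(290,188,316,210))):
    s=cen(f,bd,'g');print('seat',s,ray(n,s,.03).round(4))
    p=cen(f,bp,'r');print('knob',p,ray(n,p,.03+.170).round(4), ray(n,p,.03+.165).round(4))
    cv2.imwrite  
a=cv2.imread('pics/s0.png')[165:220,190:255];b=cv2.imread('pics/d0.png')[330:395,305:385]
f=lambda i:cv2.resize(i,(400,int(i.shape[0]*400/i.shape[1])),interpolation=cv2.INTER_CUBIC)
a,b=f(a),f(b);H=max(a.shape[0],b.shape[0]);o=np.zeros((H,800,3),np.uint8);o[:a.shape[0],:400]=a;o[:b.shape[0],400:]=b;cv2.imwrite('pics/dock.png',o)
# foot of dispenser; board corners
print('foot',ray('scene',(332,225),.03),ray('side',(305,248),.03))
for uv in((167,276),(404,185)):pass
for n,l in(('scene',[(219,111),(447,152)]),):
    for uv in l: print('rail corner',ray(n,uv,.048))
E
```

```text
s0.png g 173 212 229 185 196
seat (np.float64(220.5028901734104), np.float64(190.61271676300578)) [ 0.5194 -0.194   0.03  ]
s0.png r 130 325 339 168 178
knob (np.float64(332.5153846153846), np.float64(173.35384615384615)) [0.551  0.1222 0.2   ] [0.5461 0.1212 0.195 ]
d0.png g 466 335 359 355 378
seat (np.float64(347.0236051502146), np.float64(366.2918454935622)) [ 0.522  -0.1916  0.03  ]
d0.png r 134 295 309 192 203
knob (np.float64(302.1044776119403), np.float64(197.8134328358209)) [0.5591 0.1284 0.2   ] [0.5608 0.1334 0.195 ]
foot [0.56336296 0.12687109 0.03      ] [0.55646413 0.122565   0.03      ]
rail corner [ 0.20716243 -0.32953565  0.048     ]
rail corner [0.23563953 0.39602265 0.048     ]
```

View pics/dock.png

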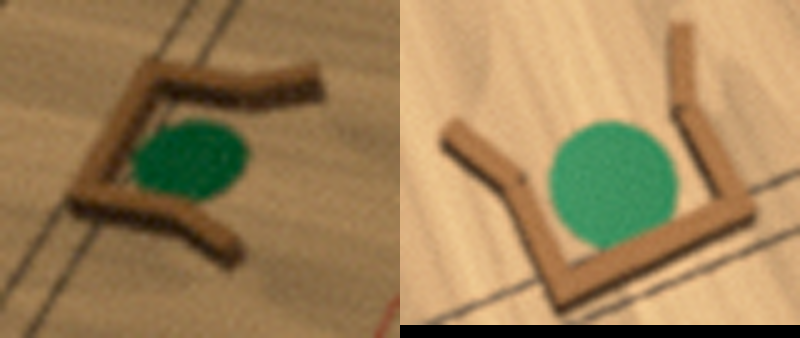

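```bash
python3 - <<'E'
from h import *
S=lambda x,y:(190+x/6.154-.5,165+y/6.154-.5); D=lambda x,y:(305+(x-400)/5-.5,330+y/5-.5)
pts=[('scene',S(150,62),(39,43)),('scene',S(72,195),(39,-43)),('side',D(560,298),(39,43)),('side',D(752,205),(39,-43))]
for a,p,_ in pts: print(a,ray(a,p,.046).round(4))
from scipy.optimize import least_squares
# mouth tips, outer-ish: scene (325,70)/(240,265) ; side (440,130),(693,25)
sets=[('scene',S(150,62)),('scene',S(72,195)),('side',D(752,205)),('side',D(560,298))]
W={k:ray(k[0],k[1],.046)[:2] for k in sets}
P=[W[s]*1000 for s in sets]; 
L=[(39,s*43) for s in (0,)]
mid=(P[0]+P[1]+P[2]+P[3])/4; seat=np.array([520.7,-193]); d=mid-seat
print('mid',mid,'len',np.linalg.norm(d),'yaw',np.degrees(np.arctan2(d[1],d[0])))
for a,b in((P[0],P[1]),(P[2],P[3])): v=b-a;print('wall',np.linalg.norm(v),np.degrees(np.arctan2(v[1],v[0])))
E
```

```text
scene [ 0.4804 -0.2271  0.046 ]
scene [ 0.5631 -0.2264  0.046 ]
side [ 0.4817 -0.2281  0.046 ]
side [ 0.5644 -0.226   0.046 ]
mid [ 522.38849614 -226.89276642] len 33.93479975833009 yaw -87.1479523414866
wall 82.67576105731523 0.4479697453307346
wall 82.7119165894641 -178.51729681772355
```

```bash
python3 - <<'E'
from h import *
for n,uv,z in(('bowl top','(362,278)',.08),('holder','(273,270)',.06),('canister top','(158,210)',.165),('canister foot','(172,245)',.03),('striker','(413,206)',.04),('dark coin','(386,252)',.039),('light coin','(219,155)',.039)):
    print(n,ray('scene',eval(uv),z).round(3))
s=get_state();print(s['position'],s['eef_rot'],s['q'])
from scipy.spatial.transform import Rotation as R
q=s['eef_rot'];r=R.from_quat([q[1],q[2],q[3],q[0]]);print(r.as_matrix().round(3))
# goal: tool z=(0,-s,-c), tool y = +-x
t=np.radians(40)
z=np.array([0,-np.sin(t),-np.cos(t)])
for sg in(1,-1):
    y=np.array([sg,0,0.]);G=R.from_matrix(np.c_[np.cross(y,z),y,z]);print(sg,(G*r.inv()).as_rotvec().round(3))
E
```

```text
bowl top [0.726 0.228 0.08 ]
holder [0.74  0.032 0.06 ]
canister top [ 0.715 -0.227  0.165]
canister foot [ 0.714 -0.236  0.03 ]
striker [0.461 0.319 0.04 ]
dark coin [0.619 0.27  0.039]
light coin [ 0.395 -0.25   0.039]
[ 0.15149923 -0.50231423  0.22612689] [-6.57083926e-04  9.89299525e-01  1.45897287e-01 -1.35574882e-05] [-1.42399048e+00  3.42655264e-01  1.52488253e+00 -2.78127210e-05
  1.27536903e+00 -1.46025907e-01]
[[ 0.957  0.289 -0.   ]
 [ 0.289 -0.957  0.001]
 [ 0.    -0.001 -1.   ]]
1 [-0.6    0.444  1.223]
-1 [-0.482 -0.646 -1.778]
```

```bash
python3 -m pendant '[[[4,1.3,1.7],[0,0,0.08],2.6],[[4,1.3,1.7],[0,0,0.08],2.6],[[4,1.3,1.7],[0,0,0.08],2.6],[[4,1.3,1.7],[0,0,0.08],2.6],[[4,1.3,1.7],[0,0,0.08],2.6],[[4,1.3,1.7],[0,0,0.08],2.6],[[4,1.3,1.7],[0,0,0.08],2.6],[[4,1.3,1.7],[0,0,0.08],2.6]]' 20
python3 -m pendant '[[[1.1,5,0],[0,0,0.08],2.6],[[1.1,5,0],[0,0,0.08],2.6],[[1.1,5,0],[0,0,0.08],2.6],[[1.1,5,0],[0,0,0.08],2.6],[[1.1,5,0],[0,0,0.08],2.6],[[1.1,5,0],[0,0,0.08],2.6],[[1.1,5,0],[0,0,0.08],2.6],[[1.1,5,0],[0,0,0.08],2.6]]'
```

```text
t: 1.1
position: [0.4727, -0.398, 0.3628]
eef_rot: [-0.0, 0.893, 0.451, -0.0]
ft_force: [0.4, 0.0, -0.2]
opening: 0.0264
gripper_force: 0.0
t: 2.1
position: [0.5596, 0.003, 0.3624]
eef_rot: [-0.0, 0.705, 0.709, -0.0]
ft_force: [0.0, 0.2, 0.0]
opening: 0.0259
gripper_force: 0.0
```

```bash
python3 -m pendant '[[[0,2.8,0],[-0.0875,0,0],2.6],[[0,2.8,0],[-0.0875,0,0],2.6],[[0,2.8,0],[-0.0875,0,0],2.6],[[0,2.8,0],[-0.0875,0,0],2.6],[[0,2.8,0],[-0.0875,0,0],2.6],[[0,2.8,0],[-0.0875,0,0],2.6],[[0,2.8,0],[-0.0875,0,0],2.6],[[0,2.8,0],[-0.0875,0,0],2.6]]'
python3 - <<'E'
from h import *
snap('wrist','w1.png');s=get_state();print(s['q'].round(2) if hasattr(s['q'],'round') else s['q'])
print(proj('wrist',[[.558,.123,.03],[.558,.123,.208],[.522,-.193,.03]]))
E
```

```text
t: 3.1
position: [0.5594, 0.2264, 0.3624]
eef_rot: [0.243, 0.663, 0.665, -0.244]
ft_force: [0.5, -0.5, -0.1]
opening: 0.026
gripper_force: 0.0
[ 0.56  0.69  0.79 -0.65  1.99  0.37]
[[324.50552514  51.13849859]
 [323.63294003 165.29092813]
 [304.60130129 194.22760325]]
```

View pics/w1.png

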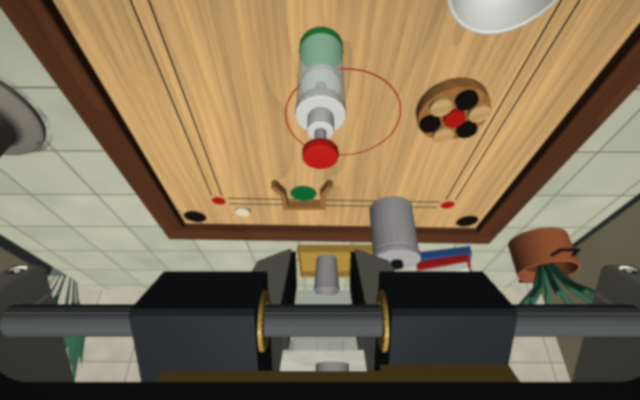

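```bash
python3 -m pendant '[[[-0.2,-1.8,0],[0,0,0],2.6],[[-0.2,-1.8,0],[0,0,0],2.6],[[0,0,-5],[0,0,0],2.6],[[0,0,-5],[0,0,0],2.6],[[0,0,-5],[0,0,0],2.6],[[0,0,-5],[0,0,0],2.6],[[0,0,-5],[0,0,0],2.6],[[0,0,-4.5],[0,0,0],2.6]]'
python3 -m pendant '[[[0,0,-1.6],[0,0,0],2.6],[[0,-0.2,0],[0,0,0],2.6]]'
python3 - <<'E'
from h import *
snap('side','d1.png')
E
```

```text
t: 4.15
position: [0.555, 0.189, 0.0655]
eef_rot: [0.242, 0.663, 0.665, -0.243]
ft_force: [-0.3, 0.3, -0.5]
opening: 0.0261
gripper_force: 0.0
t: 4.4
position: [0.5554, 0.1871, 0.0514]
eef_rot: [0.242, 0.663, 0.665, -0.243]
ft_force: [0.0, -0.6, -0.3]
opening: 0.0257
gripper_force: 0.0
```

View pics/d1.png

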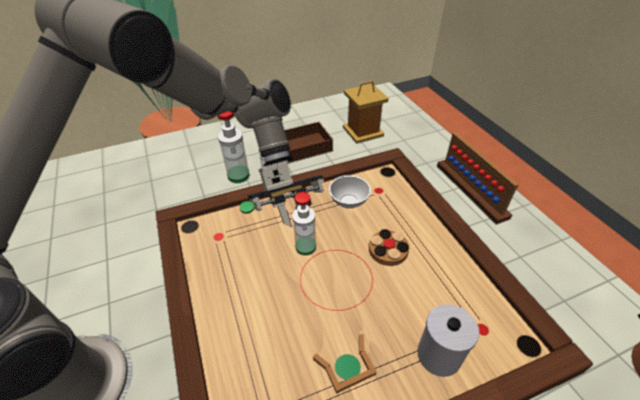

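The fingers are behind the dispenser at about (285,212), low and clear of the bowl. I'll make contact slowly.

```bash
python3 -m pendant '[[[0,-0.6,0],[0,0,0],2.6],[[0,-0.6,0],[0,0,0],2.6],[[0,-0.5,0],[0,0,0],2.6],[[0,-0.5,0],[0,0,0],2.6],[[0,-0.4,0],[0,0,0],2.6],[[0,-0.4,0],[0,0,0],2.6],[[0,-0.4,0],[0,0,0],2.6],[[0,-0.4,0],[0,0,0],2.6]]'
python3 -m pendant '[[[0,-0.4,0],[0,0,0],2.6],[[0,-0.4,0],[0,0,0],2.6],[[0,-0.4,0],[0,0,0],2.6],[[0,-0.4,0],[0,0,0],2.6],[[0,-0.4,0],[0,0,0],2.6],[[0,-0.4,0],[0,0,0],2.6],[[0,-0.4,0],[0,0,0],2.6],[[0,-0.4,0],[0,0,0],2.6]]'
python3 - <<'E'
from h import *
a=snap('side','d2.png')[150:280,230:390];b=snap('scene','s2.png')[130:260,260:420]
cv2.imwrite('pics/c2.png',cv2.resize(np.hstack([a,b])[:,:,::-1],None,fx=2.5,fy=2.5,interpolation=cv2.INTER_CUBIC))
E
```

```text
t: 5.45
position: [0.5558, 0.1495, 0.0517]
eef_rot: [0.242, 0.664, 0.665, -0.242]
ft_force: [0.7, 2.0, -0.3]
opening: 0.0259
gripper_force: 0.9
t: 6.45
position: [0.5555, 0.1171, 0.0517]
eef_rot: [0.242, 0.664, 0.665, -0.243]
ft_force: [0.5, 2.0, 0.3]
opening: 0.0259
gripper_force: 0.8
```

View pics/c2.png

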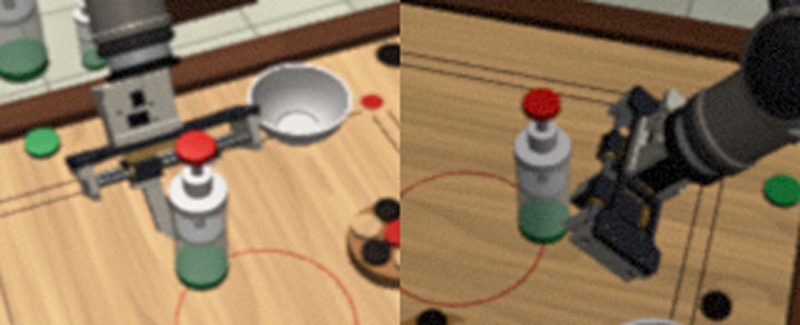

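Upright and cradled; it takes about 2 N to push. I'll push on toward the dock's axis.

```bash
python3 -m pendant '[[[-0.12,-0.6,0],[0,0,0],2.6],[[-0.14,-0.7,0],[0,0,0],2.6],[[-0.14,-0.7,0],[0,0,0],2.6],[[-0.14,-0.7,0],[0,0,0],2.6],[[-0.14,-0.7,0],[0,0,0],2.6],[[-0.14,-0.7,0],[0,0,0],2.6],[[-0.14,-0.7,0],[0,0,0],2.6],[[-0.14,-0.7,0],[0,0,0],2.6]]'
python3 -m pendant '[[[-0.14,-0.7,0],[0,0,0],2.6],[[-0.14,-0.7,0],[0,0,0],2.6],[[-0.14,-0.7,0],[0,0,0],2.6],[[-0.14,-0.7,0],[0,0,0],2.6],[[-0.14,-0.7,0],[0,0,0],2.6],[[-0.14,-0.7,0],[0,0,0],2.6],[[-0.14,-0.7,0],[0,0,0],2.6],[[-0.14,-0.7,0],[0,0,0],2.6]]'
python3 -m pendant '[[[-0.14,-0.7,0],[0,0,0],2.6],[[-0.14,-0.7,0],[0,0,0],2.6],[[-0.14,-0.7,0],[0,0,0],2.6],[[-0.14,-0.7,0],[0,0,0],2.6],[[-0.14,-0.7,0],[0,0,0],2.6],[[-0.14,-0.6,0],[0,0,0],2.6],[[-0.14,-0.5,0],[0,0,0],2.6],[[-0.1,-0.4,0],[0,0,0],2.6]]'
python3 - <<'E'
from h import *
a=snap('side','d3.png')[230:400,250:450];b=snap('scene','s3.png')[110:280,160:360]
cv2.imwrite('pics/c3.png',cv2.resize(np.hstack([a,b])[:,:,::-1],None,fx=2,fy=2,interpolation=cv2.INTER_CUBIC))
print(proj('scene',[[.522,-.195,.03],[.522,-.195,.208]]))
E
```

```text
t: 7.55
position: [0.5445, 0.0619, 0.0518]
eef_rot: [0.242, 0.664, 0.665, -0.243]
ft_force: [0.3, 1.3, -0.1]
opening: 0.026
gripper_force: 0.8
t: 8.55
position: [0.5332, 0.0059, 0.0517]
eef_rot: [0.242, 0.664, 0.665, -0.243]
ft_force: [0.6, 2.1, -0.4]
opening: 0.0262
gripper_force: 0.8
t: 9.55
position: [0.5225, -0.0439, 0.0518]
eef_rot: [0.242, 0.664, 0.665, -0.243]
ft_force: [0.3, 1.5, -0.7]
opening: 0.026
gripper_force: 0.9
[[219.75733796 191.24118466]
 [205.40188573 140.52879056]]
```

View pics/c3.png

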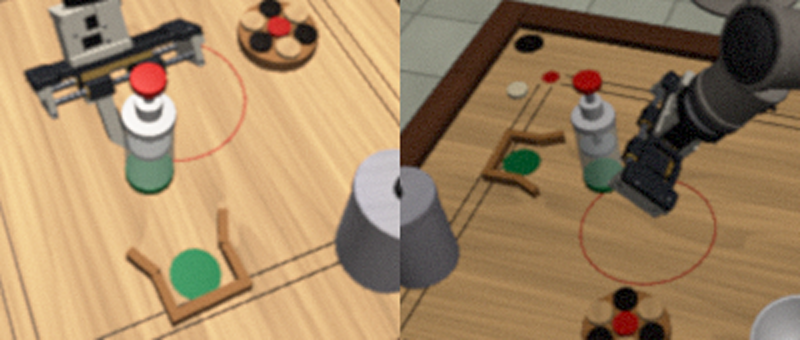

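Upright, with its foot on the dock's axis (crop left, foot (150,175), seat (195,272)). I'll push straight in.

```bash
python3 -m pendant '[[[0,-0.6,0],[0,0,0],2.6],[[0,-0.6,0],[0,0,0],2.6],[[0,-0.6,0],[0,0,0],2.6],[[0,-0.6,0],[0,0,0],2.6],[[0,-0.6,0],[0,0,0],2.6],[[0,-0.6,0],[0,0,0],2.6],[[0,-0.6,0],[0,0,0],2.6],[[0,-0.6,0],[0,0,0],2.6]]'
python3 -m pendant '[[[0,-0.6,0],[0,0,0],2.6],[[0,-0.6,0],[0,0,0],2.6],[[0,-0.6,0],[0,0,0],2.6],[[0,-0.6,0],[0,0,0],2.6],[[0,-0.6,0],[0,0,0],2.6],[[0,-0.6,0],[0,0,0],2.6],[[0,-0.4,0],[0,0,0],2.6],[[0,-0.3,0],[0,0,0],2.6]]'
python3 -m pendant '[[[0,-0.3,0],[0,0,0],2.6],[[0,-0.3,0],[0,0,0],2.6],[[0,-0.3,0],[0,0,0],2.6],[[0,-0.3,0],[0,0,0],2.6]]'
python3 -m pendant '[[[0,-0.2,0],[0,0,0],2.6],[[0,-0.2,0],[0,0,0],2.6]]'
python3 - <<'E'
from h import *
a=snap('side','d4.png')[230:400,250:450];b=snap('scene','s4.png')[110:280,160:360]
cv2.imwrite('pics/c4.png',cv2.resize(np.hstack([a,b])[:,:,::-1],None,fx=2,fy=2,interpolation=cv2.INTER_CUBIC))
E
```

```text
t: 10.65
position: [0.5225, -0.0921, 0.0517]
eef_rot: [0.242, 0.664, 0.665, -0.243]
ft_force: [-0.6, 1.3, -0.3]
opening: 0.0262
gripper_force: 0.9
t: 11.65
position: [0.5225, -0.1349, 0.0517]
eef_rot: [0.242, 0.664, 0.665, -0.243]
ft_force: [-0.5, 2.7, -0.3]
opening: 0.0257
gripper_force: 0.9
t: 12.15
position: [0.5226, -0.1468, 0.0517]
eef_rot: [0.242, 0.664, 0.665, -0.243]
ft_force: [-0.3, 0.9, 0.2]
opening: 0.0259
gripper_force: 0.9
t: 12.4
position: [0.5225, -0.1508, 0.0517]
eef_rot: [0.242, 0.664, 0.665, -0.243]
ft_force: [-0.0, 2.2, -0.1]
opening: 0.0262
gripper_force: 0.9
```

View pics/c4.png

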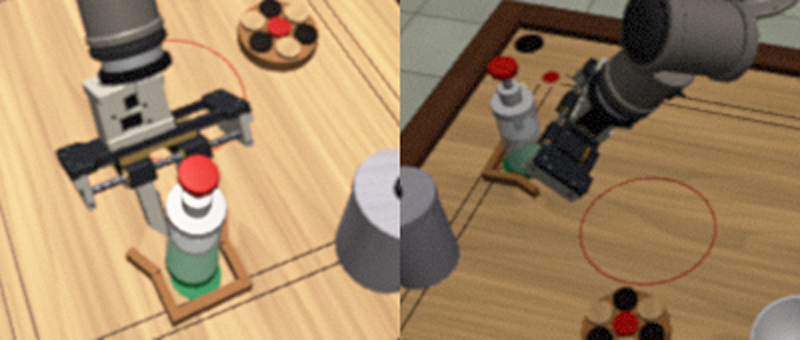

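In the dock mouth and upright, with about 1 cm of seat still showing. I'll creep until the back wall pushes back.

```bash
python3 -m pendant '[[[0,-0.2,0],[0,0,0],2.6],[[0,-0.2,0],[0,0,0],2.6],[[0,-0.2,0],[0,0,0],2.6],[[0,-0.2,0],[0,0,0],2.6]]' | grep -E "pos|ft"
python3 -m pendant '[[[0,-0.15,0],[0,0,0],2.6],[[0,-0.15,0],[0,0,0],2.6]]'| grep -E "pos|ft"
```

```text
position: [0.5226, -0.1588, 0.0517]
ft_force: [0.3, 1.9, 0.0]
position: [0.5225, -0.1618, 0.0517]
ft_force: [-0.3, 1.6, -0.2]
```

```bash
python3 -m pendant '[[[0,-0.1,0],[0,0,0],2.6],[[0,-0.1,0],[0,0,0],2.6]]' | grep -E "pos|ft"
python3 -m pendant '[[[0,-0.1,0],[0,0,0],2.6]]'| grep -E "pos|ft"
```

```text
position: [0.5226, -0.1635, 0.0517]
ft_force: [-0.5, 6.3, 0.8]
position: [0.5228, -0.1639, 0.0516]
ft_force: [-0.6, 10.6, 2.6]
```

The back wall is met at TCP y = -0.164, where it was predicted. I'll back off, then check.

```bash
python3 -m pendant '[[[0,0.1,0],[0,0,0],2.6],[[0,0.1,0],[0,0,0],2.6],[[0,0.3,0],[0,0,0],2.6],[[0,1,0],[0,0,0],2.6],[[0,3,0],[0,0,0],2.6],[[0,3,2],[0,0,0],2.6],[[0,3,4],[0,0,0],2.6],[[0,3,5],[0,0,0],2.6]]'
python3 -m pendant '[[[0,0,5],[0.0875,0,0],0],[[0,0,5],[0.0875,0,0],0],[[0,0,5],[0.0875,0,0],0],[[0,0,0],[0.0875,0,0],0],[[0,0,0],[0.0875,0,0],0],[[0,0,0],[0.0875,0,0],0],[[0,0,0],[0.0875,0,0],0],[[0,0,0],[0.0875,0,0],0]]' 
python3 - <<'E'
from h import *
A=snap('side','d5.png');B=snap('scene','s5.png')
a=A[230:400,250:450];b=B[110:280,160:360]
cv2.imwrite('pics/c5.png',cv2.resize(np.hstack([a,b])[:,:,::-1],None,fx=2,fy=2,interpolation=cv2.INTER_CUBIC))
for n,im,c in(('side',A,(348,318)),('scene',B,(211,143))):
    w=im.astype(int)[c[1]-22:c[1]+22,c[0]-18:c[0]+18];ys,xs=np.nonzero((w[...,0]>w[...,1]*2.2)&(w[...,0]>100))
    p=xs.mean()+c[0]-18,ys.mean()+c[1]-22;print(n,p,len(xs),ray(n,p,.205).round(4), ray(n,p,.2).round(4));print('expect',proj(n,[[.522,-.195,.205]]))
E
```

```text
t: 14.62
position: [0.5218, -0.0282, 0.1622]
eef_rot: [0.241, 0.663, 0.665, -0.243]
ft_force: [1.2, -0.2, 0.3]
opening: 0.0257
gripper_force: 0.0
t: 15.62
position: [0.5223, -0.0291, 0.3119]
eef_rot: [-0.001, 0.706, 0.708, 0.001]
ft_force: [0.7, -0.1, -0.6]
opening: 0.0006
gripper_force: 0.0
side (np.float64(352.1747572815534), np.float64(323.2071197411003)) 309 [ 0.5236 -0.1928  0.205 ] [ 0.525  -0.1905  0.2   ]
expect [[351.92651191 324.68228685]]
scene (np.float64(206.28571428571428), np.float64(141.69747899159665)) 119 [ 0.5223 -0.1933  0.205 ] [ 0.5171 -0.1968  0.2   ]
expect [[205.67696999 141.50055942]]
```

View pics/c5.png

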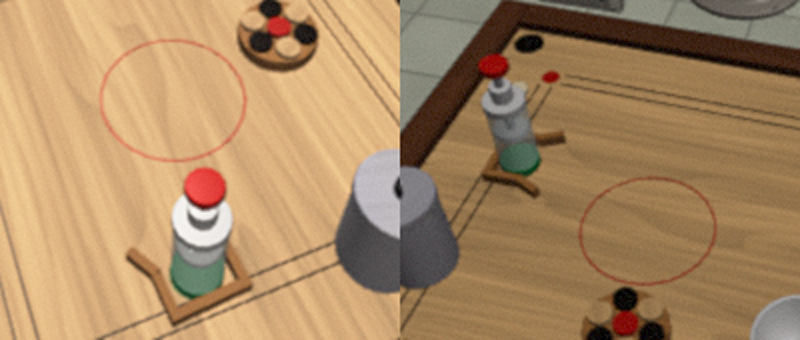

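It stands upright and home, with the knob at about (0.523, -0.193). Next I press with shut fingers.

```bash
python3 -m pendant '[[[0,-4.1,0],[0,0,0],0],[[0,-4.1,0],[0,0,0],0],[[0,-4.1,0],[0,0,0],0],[[0.1,-4.1,0],[0,0,0],0],[[0,0,-3],[0,0,0],0],[[0,0,-3],[0,0,0],0],[[0,0,-2],[0,0,0],0],[[0,0,-1],[0,0,0],0]]'
python3 -m pendant '[[[0,0,-0.3],[0,0,0],0],[[0,0,-0.3],[0,0,0],0],[[0,0,-0.3],[0,0,0],0],[[0,0,-0.3],[0,0,0],0],[[0,0,-0.3],[0,0,0],0],[[0,0,-0.3],[0,0,0],0],[[0,0,-0.3],[0,0,0],0],[[0,0,-0.3],[0,0,0],0]]'
```

```text
t: 16.73
position: [0.5232, -0.1927, 0.2205]
eef_rot: [-0.001, 0.706, 0.708, -0.001]
ft_force: [-0.7, -0.3, 0.3]
opening: 0.0004
gripper_force: 0.0
t: 17.73
position: [0.5236, -0.1938, 0.1978]
eef_rot: [0.0, 0.706, 0.708, 0.0]
ft_force: [-0.3, -1.0, 3.8]
opening: 0.0005
gripper_force: 2.0
```

```bash
python3 -m pendant '[[[0,0,-0.2],[0,0,0],0],[[0,0,-0.2],[0,0,0],0],[[0,0,-0.2],[0,0,0],0],[[0,0,-0.2],[0,0,0],0]]' | grep -E "pos|ft"
python3 -m pendant '[[[0,0,-0.1],[0,0,0],0],[[0,0,-0.1],[0,0,0],0]]' | grep -E "pos|ft"
python3 -m pendant '[[[0,0,-0.1],[0,0,0],0]]' | grep -E "pos|ft"
```

```text
position: [0.5236, -0.1937, 0.1896]
ft_force: [0.3, -0.4, 3.3]
position: [0.5238, -0.1938, 0.1882]
ft_force: [-1.7, 0.2, 10.2]
position: [0.5241, -0.1939, 0.1881]
ft_force: [-1.9, 0.1, 15.9]
```

The stop is met at z = 0.188, exactly 158 mm above the board. I'll lift off and check.

```bash
python3 -m pendant '[[[0,0,0.2],[0,0,0],0],[[0,0,0.3],[0,0,0],0],[[0,0,1],[0,0,0],0],[[0,0,4],[0,0,0],0],[[0,0,5],[0,0,0],0],[[0,5,3],[0,0,0],0],[[0,6,0],[0,0,0],0],[[0,6,0],[0,0,0],0]]'
python3 - <<'E'
from h import *
A=snap('side','d6.png');B=snap('scene','s6.png')
cv2.imwrite('pics/c6.png',cv2.resize(np.hstack([A[230:400,250:450],B[110:280,160:360]])[:,:,::-1],None,fx=2,fy=2,interpolation=cv2.INTER_CUBIC))
E
```

```text
t: 19.6
position: [0.5234, -0.0222, 0.3226]
eef_rot: [0.001, 0.707, 0.707, 0.0]
ft_force: [1.1, 0.5, -0.5]
opening: 0.0006
gripper_force: 0.0
```

View pics/c6.png

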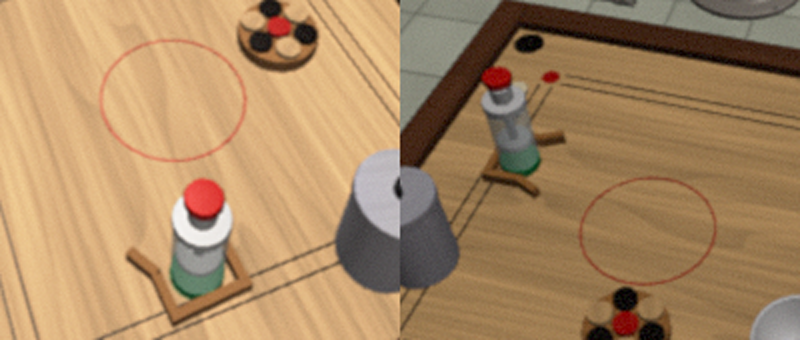

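The plunger is down, and the dispenser is upright and hasn't moved in the dock.

```bash
python3 -c "
from bench import *
print(finish_job())"
```

```text
the job is handed in; nothing more can be done
None
```

I pushed the dispenser upright into the dock until it met the back wall, then pressed the plunger down to its stop, touched none of the other things, and handed the job in at about 20 s.

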